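Lock the terrine press

TASK

The filled terrine mould is ready to be pressed: with the outside of a finger swing the steel strap round over the mould until its tongue is right home in the keeper, then push the cam lever on the strap fully down so that it presses the plate into the mould and stays locked. Do not lift the press or shove it about, keep the lever up until the strap is home, and leave the other things on the worktop where they are.

Things in the scene. Friction and masses are not known exactly. Their poses are not given: they have to be found in the camera images.
- press: Terrine press, loose, about 4 kg: open steel loaf mould 140 (x) x 100 mm, rim 104 mm above the worktop, on a beech foot 220 x 120 x 18 mm. Pivot post (16 mm thick) at x = -88 mm, keeper at x = +88 mm. A steel plate 131 x 91 mm with a dark round boss in its middle covers the mould. Wire handles on the long sides reach y = +-73 mm, 80 mm up. Origin: centre of the underside; z up.
- keeper (a point): Middle of the keeper's mouth, 123 mm above the worktop. The keeper is a steel upright with a C-shaped head, 14 mm long in the press's x, from y = -8 to +19 mm, top 135 mm above the worktop; its mouth is open to the press's -y side, where the strap's tongue enters.
- plate (a joint): Press plate, m pressed down against its springs (10 N at first, 2.5 N more per mm). 0: stands 4 mm proud of the rim, top of its boss 113 mm above the worktop; 0.004: flush with the rim. Only the cam under the closed lever, with the strap over it, holds it down (about 4 mm).
- strap (a joint): Swing strap, rad: level steel channel 26 mm wide, underside 121 and top 135 mm above the worktop, to 150 mm from its pivot, then a flat tongue 20 x 4 mm to 202 mm. 0 = home over the mould, along the press's +x, tongue in the keeper (firm stop); grows as it swings open, clockwise from above, to the press's -y side (most 1.9). Light friction (0.5 N at 138 mm); stays where left.
- strap_pivot (a point): On the axis of the strap's pivot post, at half the height of the strap (128 mm above the worktop). x axis: along the strap from pivot to free end; z up.
- strap_push (a point): Middle of the strap 138 mm from the pivot axis, at half its height (128 mm above the worktop); the strap's upright side faces lie 13 mm to either side (along y). Same axes as strap_pivot. With the strap home, the keeper's head begins 31 mm further out.
- cam_lever (a joint): Cam lever on the strap, rad. 0 = standing, 80 degrees above level, leaning a little towards the pivot post; turns down towards the post; 1.40 = fully down, level along the strap (firm stop). Light friction holds it until, with the strap home, its cam meets the boss (at about 0.3; about 3 N at the lever end from there); past dead centre, at 1.30, it stays down by itself.
- lever_pin (a point): Middle of the lever's hinge pin: on the strap's middle line, 88 mm from the pivot axis, 131 mm above the worktop. The pin is level and square to the strap.
- lever_end (a point): Free end of the lever, mid-thickness, 66 mm along the lever from the pin. Its outer 44 mm are a black grip 20 mm wide, 9 mm thick. Site axes: -x along the lever to its end, z out of the face to push (it faces the strap's free end while the lever stands, up when it is down); that face lies 15.5 mm from the pin along z, this point 11 mm.
- mill: Bystander: wooden pepper mill, 58 mm across, 170 tall. Origin under its middle.
- garlic: Bystander: garlic bulb, 50 mm across, 48 tall. Origin under its middle.
- lemon: Bystander: lemon, 80 x 55 x 57 mm. Origin under its middle.
- dark_jar: Bystander: dark spice jar with dark lid, 44 mm across, 96 tall. Origin under its middle.
- glass_jar: Bystander: clear glass spice jar with dark lid, 44 mm across, 105 tall. Origin under its middle.
- wide_jar: Bystander: short wide glass jar with dark lid, 64 mm across, 90 tall. Origin under its middle.
- spoon: Bystander: metal teaspoon, 139 x 28 x 12 mm, lying. Origin under its middle.
- notebook: Bystander: blue notebook, 148 x 109 x 14 mm, lying. Origin under its middle.

How it is judged:
By the outcome, as a careful person would: the job done as asked, in the order asked, and still so for the second after the job is handed in, with the robot touching nothing.
It also fails if it takes over 45 s, if anything falls off the work surface, if the arm or the gripper's body presses on something with over 40 N, if the wrist force passes 120 N, or if a joint passes its speed limit or range.

ROBOT

A 7-joint arm with a two-finger parallel gripper is mounted at the origin on a cart in front of the work surface, level with it; the furniture and walls round the work are solid. World frame = base frame: x ahead of the robot, y to its left, z up, the work surface at z = 0. Lengths are in m, angles in rad, forces in N, time in s.
With the tool pointing down it reaches from about 0.425 to 0.925 m from the base axis. Payload 6.8 kg.
Tool frame: the origin (TCP) lies on the centre line of the jaws, within the pads' length; the fingertips stand bot.tip_reach ahead of it and the grasp point (between the pads) lies 3 mm ahead of it (bot.tip_reach is the distance from the TCP to the fingertips, in m); z points along the fingers, y is the line along which they close (so a half turn about z gives the same grasp; the last joint's range is limited). The gripper opens to 85 mm and grips with 20 to 120 N. Pads are 22 mm wide; open, the fingers measure 114 mm over their backs; the gripper's body (76 mm by 85 mm) begins 54 mm behind the grasp point. The pads swing forward as they close: fully open they stand 13 mm farther back than shut.
Start: joints at [-1.299, 0.477, 0.022, 1.555, -0.011, 1.109, -0.083], TCP at [0.25, 0.627, 0.253] pointing down, gripper open.
Joint ranges: [-2.96, 2.96], [-0.34, 2.1], [-1.41, 1.46], [0.24, 2.44], [-1.37, 4.51], [0.17, 1.92], [-2.96, 2.96]. Speed limits (rad/s): [2.39, 2.39, 3.14, 3.14, 3.14, 3.14, 3.14].

INTERFACE

Orientations are given as a unit quaternion [w, x, y, z].
In Python, from station import bot gives the robot as it stands.
- The arm moves only by the tool jog_arm, never from a script. Its argument "deltas" is a list of rows, each a list of 7 numbers: the shift along the world's x, y, z in m, then the turn, a rotation vector about the world's x, y, z in rad, then the opening, from 0 (shut) to 1 (fully open). In form: [[x, y, z, rx, ry, rz, grip], ...]. A call has 1 to 10 rows; each row shifts and turns the commanded pose from where the row before left it; what a row does not reach is not made up. A row lasts 1/10 s, in which the tool goes at most 50 mm and 8.59 degrees, less where a joint would pass 70% of its speed; a pose out of reach is approached as far as the arm can. A call with a gripper value outside its range is refused whole. The fingers move at their own pace and stop on an object; "newtons" is the grip in N (left out, the last holds). Time passes only in rows, so rows that do not move let the fingers close. It gives the time, the measured TCP pose, the force, the opening and the grip force at its end, in the units of the state.
- bot.get_obs(): the state, without advancing time (a new reading comes with each control period).
- bot.read_camera(name): name is "side" or "top" or "wrist"; returns a dict with "img" (480x640x3 uint8, red, green, blue), "K" (3x3 intrinsics, pixels), "eye" and "attitude" of the camera in the world. Camera axes: x right, y down, z forward; pixel columns grow to the right and rows downward; lengths in m; the calibration is good to about 2 mm. A picture is of the moment at which its call begins. There is no depth.
- bot.hand_in(): hands the job in; it is judged then, once.
The state is a dict: "t": time; "q": joint angles; "joint_vel": joint speeds; "joint_torque": joint torques, N m; "eef_pos": TCP position; "tool_rot": TCP orientation; "contact_force": force on the tool from outside, world axes, zero at the start; "torque": the same for the moment, N m; "gripper_width": opening from 0.0 (shut) to 1.0 (fully open); "grasp_force": force on a finger pad.
Only numpy, scipy, OpenCV 4.12 (cv2) and the standard library are available. Lean on these libraries where they do the work, as an engineer would, in place of code of your own. Each camera call takes 0.05 s, during which the arm holds its last target. There are 200 camera calls.

## Working session

There is one attempt and no reset: what is moved stays moved. The work goes in short steps, Python scripts to look and compute and a tool call to move; the robot and the scene stay as the last step left them, time stands still between calls to the robot, and variables do not carry over. Pictures are saved under pics/ and viewed, at most 10 in all, crops included, and the job is handed in when it is done.

Besides the shell and the picture viewer there is one more tool, called by a JSON object that holds its "name" and its "arguments", one argument or row to a line. jog_arm: Moves the arm, as the interface text tells. Its arguments: {"type":"object","properties":{"deltas":{"type":"array"},"newtons":{"type":"number"}},"required":["deltas"]}

```bash
mkdir -p pics; python3 - <<'E'
from station import bot
import cv2
print(bot.tip_reach,bot.get_obs())
for n in("top","side"):
    c=bot.read_camera(n);cv2.imwrite(f"pics/{n}0.png",c["img"][:,:,::-1]);print(n,c["K"],c["eye"],c["attitude"])
E
```

```text
0.022 {'t': 0.0, 'q': array([-1.29924968,  0.47768143,  0.02204345,  1.55694334, -0.01154803,
        1.1092835 , -0.08314484]), 'joint_vel': array([-4.95903999e-04,  5.07275459e-04, -8.86024187e-04,  8.26541310e-06,
        1.30962287e-04, -6.08844808e-05,  1.15345715e-04]), 'joint_torque': array([ 4.33410499e-01, -5.92927444e+01,  1.93898879e+00, -2.86954182e+01,
        4.43328638e-02,  1.09137697e-02,  4.01293676e-06]), 'eef_pos': array([0.24970373, 0.62624723, 0.25219188]), 'tool_rot': array([-2.13632296e-04,  1.88580429e-01,  9.82057133e-01, -1.07877449e-03]), 'contact_force': array([ 0.00220551, -0.4018755 , -0.55805695]), 'torque': array([-0.06395172,  0.0276711 , -0.03776372]), 'grasp_force': 0.0, 'gripper_width': 1.001803031292844}
top [[613.90563425   0.         319.55966139]
 [  0.         613.90563425 236.83591123]
 [  0.           0.           1.        ]] [ 0.34809741 -0.07356314  1.57996521] [-0.05986933  0.71491831 -0.69339293  0.06718428]
side [[612.78970498   0.         319.23712536]
 [  0.         612.78970498 233.73204929]
 [  0.           0.           1.        ]] [-0.06080648 -0.6031469   1.76539109] [-0.21642693  0.87139006 -0.42769988  0.10445843]
```

View pics/top0.png

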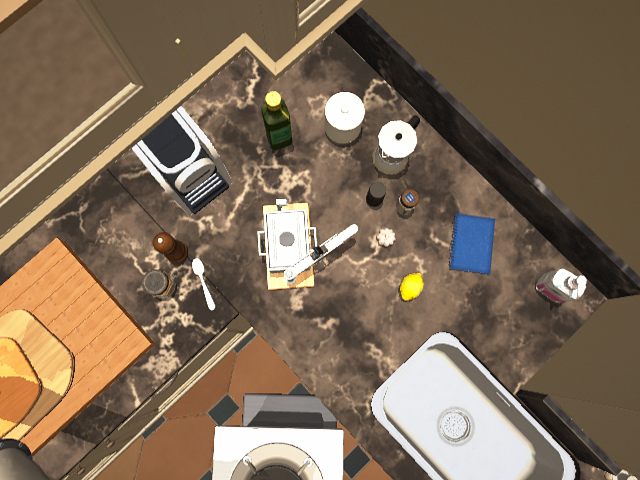

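View pics/side0.png

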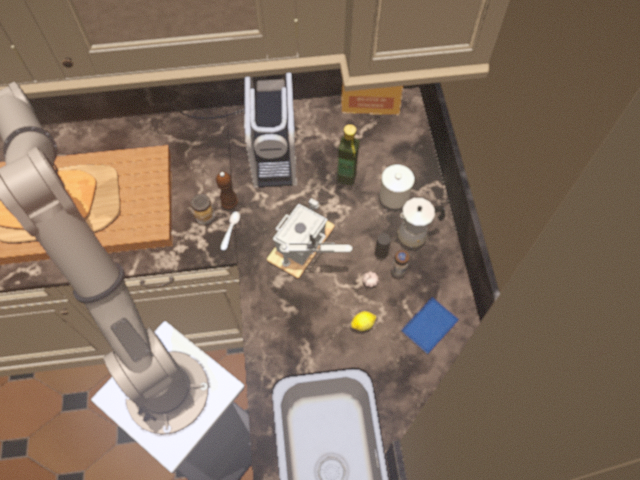

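The top view shows the press at about (288,245), with its pivot near (290,275), keeper near (281,203) and the strap's free end near (356,228). The side view has the pivot near (286,248) and the strap end near (351,248). Next I'll enlarge both.

```bash
cat > h.py <<'E'
import numpy as np
from scipy.spatial.transform import Rotation as R
def rot(q): return R.from_quat(np.array(q)[[1,2,3,0]]).as_matrix()
def ray(c,u,v):
    d=rot(c["attitude"])@np.linalg.solve(c["K"],[u,v,1]);return d
def onz(c,u,v,z):
    d=ray(c,u,v);e=np.array(c["eye"]);return e+d*(z-e[2])/d[2]
def proj(c,p):
    q=c["K"]@(rot(c["attitude"]).T@(np.array(p)-c["eye"]));return q[:2]/q[2]
E
python3 - <<'E'
from station import bot
from h import *
import cv2,pickle
c=bot.read_camera("top");s=bot.read_camera("side");pickle.dump((c,s),open("cams.pkl","wb"))
print(proj(c,[0,0,0]))
a=cv2.resize(c["img"][190:300,245:365],None,fx=5,fy=5,interpolation=cv2.INTER_CUBIC)
cv2.imwrite("pics/topc.png",a[:,:,::-1])
b=cv2.resize(s["img"][190:280,260:360],None,fx=6,fy=6,interpolation=cv2.INTER_CUBIC)
cv2.imwrite("pics/sidec.png",b[:,:,::-1])
E
```

```text
[276.60774118 493.0518016 ]
```

View pics/topc.png

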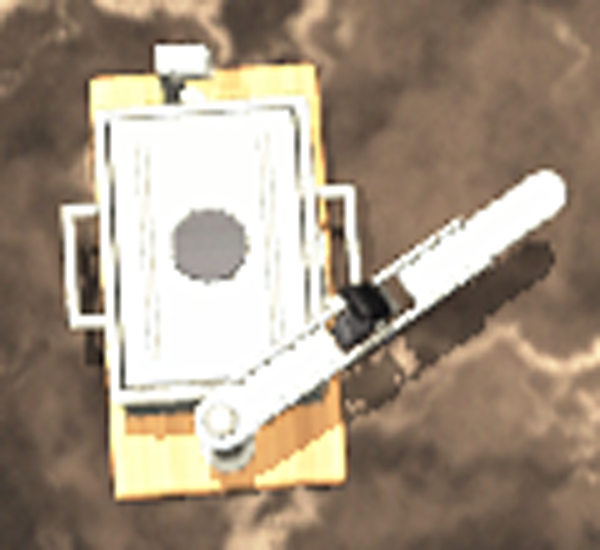

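View pics/sidec.png

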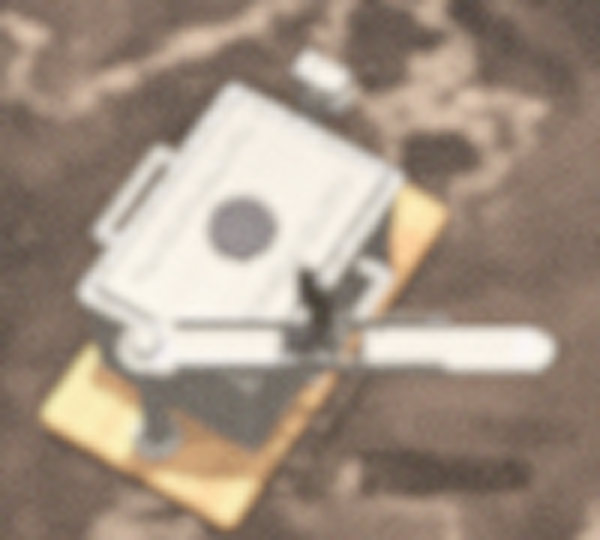

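The top crop shows the pivot cap at (220,420), boss at (210,246), keeper head at (182,59), strap tip end at (565,188), and foot corners at (90,78), (317,64), (345,483) and (115,498). The side crop shows the pivot at (145,343), boss at (243,228) and tip end at (553,349). I'll cast rays from these.

```bash
python3 - <<'E'
from h import *
import pickle
c,s=pickle.load(open("cams.pkl","rb"))
T=lambda x,y,z:onz(c,(x+.5)/5-.5+245,(y+.5)/5-.5+190,z)
S=lambda x,y,z:onz(s,(x+.5)/6-.5+260,(y+.5)/6-.5+190,z)
np.set_printoptions(precision=4,suppress=True)
p={ 'piv':(T(220,420,.137),S(145,343,.137)),'boss':(T(210,246,.113),S(243,228,.113)),'keep':(T(182,59,.135),S(325,70,.135)),'tip':(T(565,180,.125),S(554,349,.125))}
for k,v in p.items(): print(k,*v)
f=np.array([T(90,78,.018),T(317,64,.018),T(345,483,.018),T(115,498,.018)])
print(f,f.mean(0),[np.linalg.norm(f[i]-f[i-1]) for i in range(4)])
fx=(f[0]+f[1]-f[2]-f[3]);print('yaw foot',np.arctan2(fx[1],fx[0]))
m={k:(a+b)/2 for k,(a,b) in p.items()}
for a,b in(('piv','boss'),('piv','keep'),('piv','tip')):
    d=m[b]-m[a];print(a,b,np.hypot(*d[:2]),np.arctan2(d[1],d[0]))
E
```

```text
piv [ 0.5202 -0.0142  0.137 ] [ 0.5162 -0.0165  0.137 ]
boss [ 0.6078 -0.0051  0.113 ] [ 0.6061 -0.0059  0.113 ]
keep [0.6951 0.011  0.135 ] [0.6955 0.0104 0.135 ]
tip [ 0.6435 -0.1759  0.125 ] [ 0.6424 -0.1757  0.125 ]
[[ 0.7115  0.0653  0.018 ]
 [ 0.7229 -0.0527  0.018 ]
 [ 0.5041 -0.0742  0.018 ]
 [ 0.4929  0.0426  0.018 ]] [ 0.6079 -0.0047  0.018 ] [np.float64(0.21979890093258472), np.float64(0.11859243686879138), np.float64(0.21977395745445719), np.float64(0.11726129103867929)]
yaw foot 0.10076201218428088
piv boss 0.08928611178964073 0.11069990825465212
piv keep 0.17902614430330707 0.14614130729446606
piv tip 0.20324660275093603 -0.9099563094333976
```

{"name": "jog_arm", "arguments": {
  "deltas": [
    [0.025,-0.033,0,0,0,-0.053,0],
    [0.025,-0.033,0,0,0,-0.053,0],
    [0.025,-0.033,0,0,0,-0.053,0],
    [0.025,-0.033,0,0,0,-0.053,0],
    [0.025,-0.033,0,0,0,-0.053,0],
    [0.025,-0.033,0,0,0,-0.053,0],
    [0.025,-0.033,0,0,0,-0.053,0],
    [0.025,-0.033,0,0,0,-0.053,0],
    [0.025,-0.033,0,0,0,-0.053,0],
    [0.025,-0.033,0,0,0,-0.053,0]
  ]
}}

```text
t: 1.2
eef_pos: [0.5012, 0.2954, 0.2535]
tool_rot: [0.0, 0.44, 0.898, 0.0]
contact_force: [0.0, 0.8, -0.9]
gripper_width: -0.001
grasp_force: 0.0
```

{"name": "jog_arm", "arguments": {
  "deltas": [
    [0.0075,-0.045,0,0,0,0,0],
    [0.0075,-0.045,0,0,0,0,0],
    [0.0075,-0.045,0,0,0,0,0],
    [0.0075,-0.045,0,0,0,0,0],
    [0.0075,-0.045,0,0,0,0,0],
    [0.0075,-0.045,0,0,0,0,0],
    [0.0075,-0.045,0,0,0,0,0],
    [0.0075,-0.045,0,0,0,0,0],
    [0.0075,-0.045,0,0,0,0,0],
    [0.0075,-0.045,0,0,0,0,0]
  ]
}}

```text
t: 2.2
eef_pos: [0.5754, -0.155, 0.2535]
tool_rot: [0.0, 0.439, 0.898, 0.0]
contact_force: [0.7, 1.3, -1.0]
gripper_width: -0.0
grasp_force: 0.0
```

{"name": "jog_arm", "arguments": {
  "deltas": [
    [0,0,0,0,0,0,0],
    [0,0,0,0,0,0,0],
    [0,0,0,0,0,0,0]
  ]
}}

```text
t: 2.5
eef_pos: [0.5753, -0.1517, 0.2531]
tool_rot: [-0.0, 0.439, 0.899, 0.0]
contact_force: [0.5, 0.3, -0.3]
gripper_width: -0.001
grasp_force: 0.0
```

```bash
python3 - <<'E'
from station import bot
from h import *
import cv2
o=bot.get_obs();print(bot.tip_reach,o['t'],o['q'],o['eef_pos'],o['gripper_width'],o['contact_force'])
M=rot(o['tool_rot']);print(M, np.arctan2(M[1,1],M[0,1]))
w=bot.read_camera("wrist")
cv2.imwrite("pics/w1.png",w["img"][:,:,::-1]);print(w["eye"]-o['eef_pos'],M.T@(w["eye"]-o['eef_pos']))
E
```

```text
0.022 2.5 [-0.18858633  0.36558176  0.44223646  1.77698941 -0.17932282  1.03921127
  0.98202319] [ 0.57533915 -0.15167343  0.25307189] -0.0013451974461962252 [ 0.50542079  0.296812   -0.25390288]
[[-6.15107022e-01  7.88443527e-01 -3.96176093e-04]
 [ 7.88443071e-01  6.15107107e-01  8.78002854e-04]
 [ 9.35946397e-04  2.27703426e-04 -9.99999536e-01]] 0.6625218261758998
[-0.04549865  0.05709079  0.1215207 ] [ 0.07311311 -0.00072849 -0.12145249]
```

View pics/w1.png

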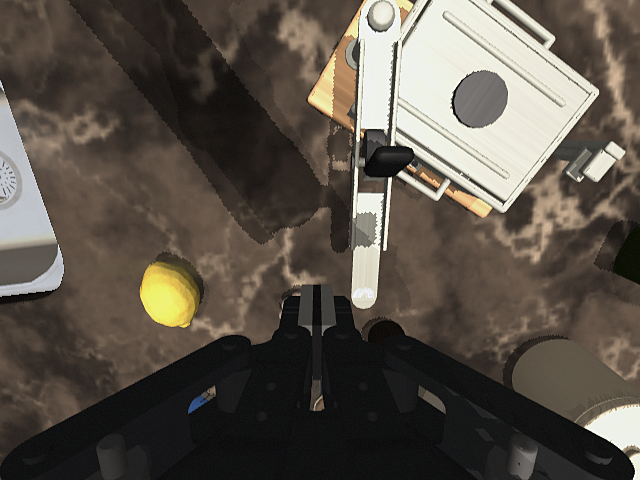

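The wrist view shows the strap running from the pivot (381,14) to its tip end (364,303). The lever is still standing at (388,158), and the closed fingertips have their front edge at about (318,287). I'll check the tip reach and the poses from this view.

```bash
python3 - <<'E'
from station import bot
from h import *
w=bot.read_camera("wrist");o=bot.get_obs();M=rot(o['tool_rot'])
for r in(.01,.022,.03,.035):
  print(r,[proj(w,o['eef_pos']+M@np.array([x,y,r])).round() for x in(.011,-.011) for y in (-.0145,.0145)])
pv=onz(w,381,14,.137);tp=onz(w,364,306,.125);print(pv,tp,np.hypot(*(tp-pv)[:2]),np.arctan2(*(tp-pv)[1::-1]),onz(w,481,99,.113),onz(w,598,162,.135))
E
```

```text
0.01 [array([283., 291.]), array([354., 291.]), array([285., 338.]), array([352., 338.])]
0.022 [array([286., 280.]), array([351., 280.]), array([287., 324.]), array([350., 324.])]
0.03 [array([287., 273.]), array([350., 273.]), array([288., 315.]), array([348., 315.])]
0.035 [array([288., 269.]), array([349., 269.]), array([289., 310.]), array([348., 310.])]
[ 0.51800188 -0.01673876  0.137     ] [ 0.63947604 -0.17377984  0.125     ] 0.19853934983937485 -0.9124125835330815 [ 0.60585595 -0.00528308  0.113     ] [0.68971998 0.00768945 0.135     ]
```

{"name": "jog_arm", "arguments": {
  "deltas": [
    [0,0,-0.02,0,0,0,0],
    [0,0,-0.02,0,0,0,0],
    [0,0,-0.02,0,0,0,0],
    [0,0,-0.02,0,0,0,0],
    [0,0,-0.02,0,0,0,0],
    [0,0,-0.014,0,0,0,0],
    [0,0,0,0,0,0,0]
  ]
}}

```text
t: 3.3
eef_pos: [0.5742, -0.1516, 0.1375]
tool_rot: [-0.002, 0.439, 0.899, -0.0]
contact_force: [0.5, -0.4, 0.1]
gripper_width: 0.001
grasp_force: 0.0
```

```bash
python3 - <<'E'
import numpy as np
P=np.array([.5195,-.0148]);L=.142;off=.0275
tgt=lambda a,o=off:P+L*np.array([np.cos(a),np.sin(a)])-o*np.array([-np.sin(a),np.cos(a)])
p=tgt(-.91);print(p)
for a in np.linspace(-.91,.115,21)[1:]:
    q=tgt(a);print(round(a,3),(q-p).round(4),q.round(4));p=q
E
```

```text
[ 0.58494054 -0.14378754]
-0.859 [0.0065 0.0035] [ 0.5915 -0.1403]
-0.808 [0.0063 0.0039] [ 0.5978 -0.1364]
-0.756 [0.0061 0.0042] [ 0.6039 -0.1322]
-0.705 [0.0059 0.0045] [ 0.6098 -0.1278]
-0.654 [0.0057 0.0048] [ 0.6155 -0.123 ]
-0.602 [0.0054 0.0051] [ 0.6209 -0.1179]
-0.551 [0.0051 0.0053] [ 0.6261 -0.1126]
-0.5 [0.0049 0.0056] [ 0.6309 -0.107 ]
-0.449 [0.0046 0.0058] [ 0.6355 -0.1012]
-0.397 [0.0043 0.0061] [ 0.6398 -0.0951]
-0.346 [0.004  0.0063] [ 0.6437 -0.0889]
-0.295 [0.0036 0.0065] [ 0.6474 -0.0824]
-0.244 [0.0033 0.0066] [ 0.6507 -0.0758]
-0.192 [0.003  0.0068] [ 0.6536 -0.069 ]
-0.141 [0.0026 0.0069] [ 0.6562 -0.062 ]
-0.09 [0.0022 0.0071] [ 0.6585 -0.055 ]
-0.039 [0.0019 0.0072] [ 0.6603 -0.0478]
0.013 [0.0015 0.0073] [ 0.6618 -0.0405]
0.064 [0.0011 0.0073] [ 0.663  -0.0332]
0.115 [0.0008 0.0074] [ 0.6637 -0.0258]
```

{"name": "jog_arm", "arguments": {
  "deltas": [
    [0.005,0.004,0.001,0,0,0,0],
    [0.005,0.004,0,0,0,0,0],
    [0.0065,0.0035,0,0,0,0.051,0],
    [0.0063,0.0039,0,0,0,0.051,0],
    [0.0061,0.0042,0,0,0,0.051,0],
    [0.0059,0.0045,0,0,0,0.051,0],
    [0.0057,0.0048,0,0,0,0.051,0],
    [0.0054,0.0051,0,0,0,0.051,0],
    [0.0051,0.0053,0,0,0,0.051,0],
    [0.0049,0.0056,0,0,0,0.051,0]
  ]
}}

```text
t: 4.3
eef_pos: [0.6323, -0.1076, 0.1415]
tool_rot: [0.001, 0.247, 0.969, 0.0]
contact_force: [-0.9, -0.6, 0.8]
gripper_width: 0.0
grasp_force: 0.2
```

{"name": "jog_arm", "arguments": {
  "deltas": [
    [0.0046,0.0058,0,0,0,0.051,0],
    [0.0043,0.0061,0,0,0,0.051,0],
    [0.004,0.0063,0,0,0,0.051,0],
    [0.0036,0.0065,0,0,0,0.051,0],
    [0.0033,0.0066,0,0,0,0.051,0],
    [0.003,0.0068,0,0,0,0.051,0],
    [0.0026,0.0069,0,0,0,0.051,0],
    [0.0022,0.0071,0,0,0,0.051,0]
  ]
}}

```text
t: 5.1
eef_pos: [0.6599, -0.0554, 0.1415]
tool_rot: [0.001, 0.046, 0.999, -0.0]
contact_force: [-0.4, -0.5, -0.6]
gripper_width: -0.0
grasp_force: 0.2
```

```bash
python3 - <<'E'
from station import bot
from h import *
import cv2
o=bot.get_obs();print(o['t'],o['eef_pos'],o['contact_force'])
w=bot.read_camera("wrist");c=bot.read_camera("top")
a=cv2.resize(c["img"][190:300,245:345],None,fx=4,fy=4,interpolation=cv2.INTER_CUBIC)
b=cv2.resize(w["img"],None,fx=.6,fy=.6,interpolation=cv2.INTER_AREA)
im=np.zeros((440,784,3),np.uint8);im[:,:400]=a;im[:288,400:]=b
cv2.imwrite("pics/m2.png",im[:,:,::-1])
E
```

```text
5.1 [ 0.65990666 -0.05541224  0.14153604] [-0.39935307 -0.49326274 -0.62592328]
```

View pics/m2.png

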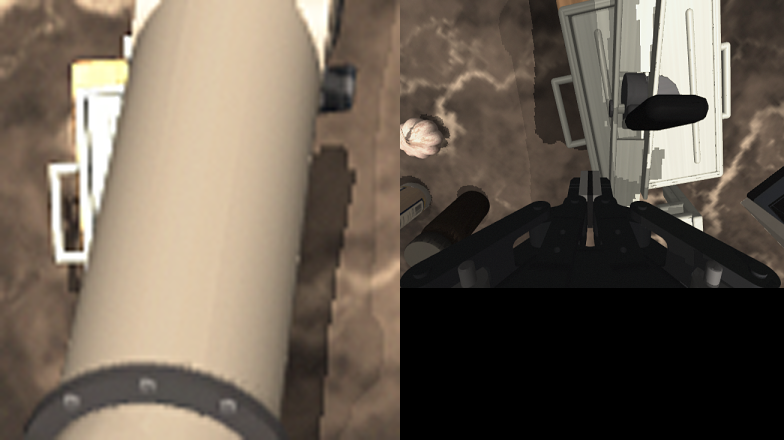

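The wrist inset shows the strap being pushed by the fingers at (590,190) and almost over the mould. The lever is still standing at (665,112).

{"name": "jog_arm", "arguments": {
  "deltas": [
    [0.0019,0.0072,-0.001,0,0,0.051,0],
    [0.0015,0.0073,0,0,0,0.051,0],
    [0.0006,0.0037,0,0,0,0.026,0],
    [0.0005,0.0036,0,0,0,0.025,0],
    [0.0003,0.002,0,0,0,0.02,0]
  ]
}}

```text
t: 5.7
eef_pos: [0.6638, -0.0322, 0.1397]
tool_rot: [0.0, -0.04, 0.999, -0.0]
contact_force: [0.9, -1.0, 0.2]
gripper_width: -0.001
grasp_force: 0.2
```

{"name": "jog_arm", "arguments": {
  "deltas": [
    [0.0002,0.002,0,0,0,0.01,0],
    [0.0002,0.002,0,0,0,0.01,0],
    [0,0,0,0,0,0,0]
  ]
}}

```text
t: 6.0
eef_pos: [0.6639, -0.028, 0.1393]
tool_rot: [-0.0, -0.05, 0.999, 0.0]
contact_force: [0.1, -0.8, 0.1]
gripper_width: 0.002
grasp_force: 0.0
```

{"name": "jog_arm", "arguments": {
  "deltas": [
    [0,0.001,0,0,0,0,0],
    [0,0,0,0,0,0,0]
  ]
}}

```text
t: 6.2
eef_pos: [0.6638, -0.0273, 0.1392]
tool_rot: [-0.0, -0.049, 0.999, 0.0]
contact_force: [-0.1, 0.4, 0.8]
gripper_width: 0.001
grasp_force: 0.0
```

{"name": "jog_arm", "arguments": {
  "deltas": [
    [0,0.001,0,0,0,0,0],
    [0,0,0,0,0,0,0]
  ]
}}

```text
t: 6.4
eef_pos: [0.6638, -0.0266, 0.1393]
tool_rot: [-0.0, -0.049, 0.999, -0.0]
contact_force: [-0.0, -2.2, 0.0]
gripper_width: -0.001
grasp_force: 0.6
```

{"name": "jog_arm", "arguments": {
  "deltas": [
    [0,0.0007,0,0,0,0,0],
    [0,0,0,0,0,0,0]
  ]
}}

```text
t: 6.6
eef_pos: [0.6638, -0.0265, 0.1393]
tool_rot: [-0.0, -0.049, 0.999, -0.0]
contact_force: [-0.1, -2.4, -1.1]
gripper_width: -0.003
grasp_force: 1.6
```

{"name": "jog_arm", "arguments": {
  "deltas": [
    [0,0.0007,0,0,0,0,0],
    [0,0,0,0,0,0,0]
  ]
}}

```text
t: 6.8
eef_pos: [0.6638, -0.0264, 0.1393]
tool_rot: [-0.0, -0.049, 0.999, -0.001]
contact_force: [-0.5, -4.5, -0.1]
gripper_width: 0.0
grasp_force: 2.5
```

{"name": "jog_arm", "arguments": {
  "deltas": [
    [0,-0.006,0,0,0,0,0],
    [0,-0.006,0,0,0,0,0],
    [0,-0.003,0.02,0,0,0,0],
    [0,0,0.025,0,0,0,0],
    [0,0,0.025,0,0,0,0],
    [0.005,0,0.025,0,0,0,0],
    [0.01,0,0.025,0,0,0,0],
    [0.01,0.015,0.01,0,0,0,0],
    [0,0,0,0,0,0,0]
  ]
}}

```text
t: 7.7
eef_pos: [0.6908, -0.0219, 0.2713]
tool_rot: [0.002, -0.051, 0.999, 0.001]
contact_force: [-0.1, 1.3, -0.1]
gripper_width: -0.005
grasp_force: 0.0
```

```bash
python3 - <<'E'
from station import bot
from h import *
import cv2
o=bot.get_obs();print(o['t'],o['eef_pos'],o['contact_force'])
w=bot.read_camera("wrist");cv2.imwrite("pics/w3.png",w["img"][:,:,::-1])
E
```

```text
7.7 [ 0.69084067 -0.021873    0.27129516] [-0.06701339  1.26846386 -0.13238917]
```

View pics/w3.png

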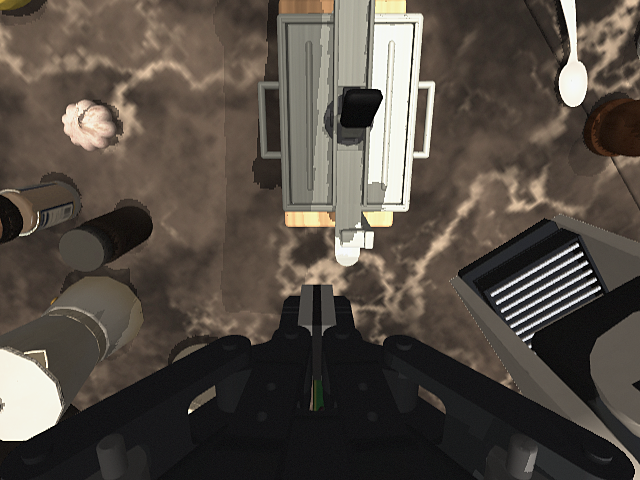

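The strap is home: the tongue passes through the keeper to (347,265), the strap is centred on the mould, and the lever is still standing at (362,107). Next is the lever path.

```bash
python3 - <<'E'
import numpy as np
from station import bot
from h import *
w=bot.read_camera("wrist");print("tongue end",onz(w,347,266,.125),"lever end",onz(w,362,92,.198))
O=np.array([.607,-.0052]);u=np.array([.9945,.1048]);s=.056
def tcp(q,over):
    th=np.radians(80)-q;x=-s*np.cos(th)+(.0155-over)*np.sin(th);z=.131+s*np.sin(th)+(.0155-over)*np.cos(th)
    return np.array([*(O+u*(x+.011)),z+.022])
p=np.array([*(O+u*.035),.211]);print(p-bot.get_obs()['eef_pos'])
for q in np.r_[0,np.arange(.07,1.41,.07)]:
    t=tcp(q,.001);print(round(q,2),(t-p).round(4),t.round(4));p=t
E
```

```text
tongue end [0.71639413 0.00430779 0.125     ] lever end [ 0.59358438 -0.00983007  0.198     ]
[-0.04664581  0.02293517 -0.05756826]
0.0 [-0.0193 -0.002  -0.0003] [ 0.6225 -0.0036  0.2107]
0.07 [-0.004  -0.0004  0.0002] [ 0.6184 -0.004   0.2108]
0.14 [-0.004  -0.0004 -0.0001] [ 0.6144 -0.0044  0.2107]
0.21 [-0.004  -0.0004 -0.0004] [ 0.6104 -0.0048  0.2103]
0.28 [-0.004  -0.0004 -0.0007] [ 0.6064 -0.0053  0.2097]
0.35 [-0.0039 -0.0004 -0.0009] [ 0.6025 -0.0057  0.2087]
0.42 [-0.0038 -0.0004 -0.0012] [ 0.5987 -0.0061  0.2075]
0.49 [-0.0037 -0.0004 -0.0015] [ 0.5949 -0.0065  0.206 ]
0.56 [-0.0036 -0.0004 -0.0017] [ 0.5913 -0.0069  0.2043]
0.63 [-0.0035 -0.0004 -0.002 ] [ 0.5878 -0.0072  0.2023]
0.7 [-0.0034 -0.0004 -0.0022] [ 0.5845 -0.0076  0.2   ]
0.77 [-0.0032 -0.0003 -0.0025] [ 0.5813 -0.0079  0.1976]
0.84 [-0.003  -0.0003 -0.0027] [ 0.5783 -0.0082  0.1949]
0.91 [-0.0028 -0.0003 -0.0029] [ 0.5754 -0.0085  0.192 ]
0.98 [-0.0026 -0.0003 -0.0031] [ 0.5728 -0.0088  0.1889]
1.05 [-0.0024 -0.0003 -0.0033] [ 0.5704 -0.0091  0.1856]
1.12 [-0.0022 -0.0002 -0.0034] [ 0.5683 -0.0093  0.1822]
1.19 [-0.0019 -0.0002 -0.0036] [ 0.5664 -0.0095  0.1787]
1.26 [-0.0017 -0.0002 -0.0037] [ 0.5647 -0.0097  0.175 ]
1.33 [-0.0014 -0.0001 -0.0038] [ 0.5633 -0.0098  0.1712]
1.4 [-0.0011 -0.0001 -0.0039] [ 0.5622 -0.0099  0.1673]
```

{"name": "jog_arm", "arguments": {
  "deltas": [
    [-0.012,0.005,-0.012,0,0,0,0],
    [-0.012,0.006,-0.015,0,0,0,0],
    [-0.012,0.006,-0.015,0,0,0,0],
    [-0.011,0.006,-0.015,0,0,0,0],
    [0,0,0,0,0,0,0]
  ]
}}

```text
t: 8.3
eef_pos: [0.6382, -0.0017, 0.2089]
tool_rot: [-0.004, -0.05, 0.999, 0.0]
contact_force: [-0.8, 1.3, 0.5]
gripper_width: 0.001
grasp_force: 0.0
```

{"name": "jog_arm", "arguments": {
  "deltas": [
    [-0.006,-0.0006,0,0,0,0,0],
    [-0.006,-0.0006,0,0,0,0,0],
    [-0.006,-0.0006,0,0,0,0,0],
    [-0.004,-0.0004,0,0,0,0,0],
    [-0.004,-0.0004,0,0,0,0,0],
    [0,0,0,0,0,0,0]
  ]
}}

```text
t: 8.9
eef_pos: [0.6156, -0.0046, 0.2126]
tool_rot: [0.0, -0.05, 0.999, 0.0]
contact_force: [-1.0, 0.6, 0.7]
gripper_width: -0.001
grasp_force: 0.0
```

{"name": "jog_arm", "arguments": {
  "deltas": [
    [-0.005,-0.0004,-0.001,0,0,0,0],
    [-0.004,-0.0004,-0.001,0,0,0,0],
    [-0.004,-0.0004,-0.0007,0,0,0,0],
    [-0.0039,-0.0004,-0.001,0,0,0,0],
    [-0.0038,-0.0004,-0.0013,0,0,0,0],
    [0,0,0,0,0,0,0]
  ]
}}

```text
t: 9.5
eef_pos: [0.5951, -0.0065, 0.2074]
tool_rot: [0.0, -0.05, 0.999, 0.0]
contact_force: [3.2, 0.6, 1.4]
gripper_width: -0.002
grasp_force: 1.3
```

{"name": "jog_arm", "arguments": {
  "deltas": [
    [-0.0036,-0.0004,-0.0025,0,0,0,0],
    [-0.0035,-0.0004,-0.0024,0,0,0,0],
    [-0.0034,-0.0004,-0.0022,0,0,0,0],
    [-0.0032,-0.0003,-0.0025,0,0,0,0],
    [-0.003,-0.0003,-0.0027,0,0,0,0],
    [-0.0028,-0.0003,-0.0029,0,0,0,0],
    [0,0,0,0,0,0,0]
  ]
}}

```text
t: 10.2
eef_pos: [0.5749, -0.0087, 0.1923]
tool_rot: [-0.001, -0.049, 0.999, 0.0]
contact_force: [-0.7, -0.9, 6.2]
gripper_width: 0.004
grasp_force: 2.3
```

{"name": "jog_arm", "arguments": {
  "deltas": [
    [-0.0026,-0.0003,-0.0031,0,0,0,0],
    [-0.0024,-0.0003,-0.0033,0,0,0,0],
    [-0.0022,-0.0002,-0.0034,0,0,0,0],
    [-0.0019,-0.0002,-0.0036,0,0,0,0],
    [-0.0017,-0.0002,-0.0037,0,0,0,0],
    [-0.0014,-0.0001,-0.0038,0,0,0,0],
    [0,0,0,0,0,0,0]
  ]
}}

```text
t: 10.9
eef_pos: [0.5619, -0.0101, 0.1705]
tool_rot: [-0.002, -0.049, 0.999, 0.0]
contact_force: [0.4, -0.1, 0.9]
gripper_width: 0.001
grasp_force: 0.4
```

{"name": "jog_arm", "arguments": {
  "deltas": [
    [-0.0011,-0.0001,-0.003,0,0,0,0],
    [0,0,-0.0015,0,0,0,0],
    [0,0,0,0,0,0,0]
  ]
}}

```text
t: 11.2
eef_pos: [0.5614, -0.0102, 0.1681]
tool_rot: [-0.001, -0.049, 0.999, 0.0]
contact_force: [-8.8, -1.2, 18.7]
gripper_width: 0.0
grasp_force: 9.2
```

{"name": "jog_arm", "arguments": {
  "deltas": [
    [0,0,0.005,0,0,0,0],
    [0,0,0.02,0,0,0,0],
    [0.01,0,0.03,0,0,0,0],
    [0.03,0,0.03,0,0,0,0],
    [0.03,0,0.03,0,0,0,0],
    [0.03,0,0.02,0,0,0,0],
    [0,0,0,0,0,0,0],
    [0,0,0,0,0,0,0]
  ]
}}

```text
t: 12.0
eef_pos: [0.6621, -0.01, 0.3007]
tool_rot: [-0.001, -0.05, 0.999, -0.0]
contact_force: [-0.7, -0.4, -0.1]
gripper_width: -0.0
grasp_force: 0.0
```

```bash
python3 - <<'E'
from station import bot
from h import *
import cv2
o=bot.get_obs();print(o['t'],o['eef_pos'],o['contact_force'])
w=bot.read_camera("wrist");cv2.imwrite("pics/w4.png",w["img"][:,:,::-1])
E
```

```text
12.0 [ 0.66207954 -0.01002461  0.30074437] [-0.65837731 -0.41457249 -0.13873879]
```

View pics/w4.png

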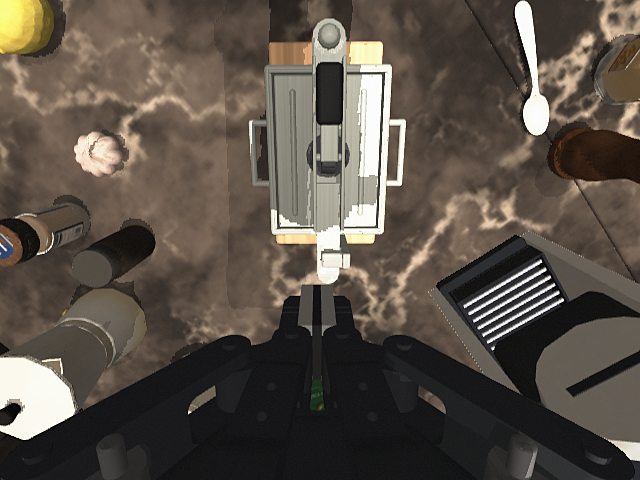

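The lever lies flat along the strap (grip at 328,93), the tongue is in the keeper (330,262), and the plate is down. The robot is clear of everything.

```bash
python3 -c "
from station import bot
print(bot.hand_in())"
```

```text
the job is handed in; nothing more can be done
None
```

The job is handed in: the strap is home with its tongue in the keeper, the cam lever was pushed to its stop and stayed flat after the finger was lifted, and the robot is clear of everything; the judge's verdict was not shown.

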